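Chock the glass cylinder, then drop the stop

ROBOT

A 6-joint arm with a two-finger parallel gripper is mounted at the origin on the work surface. World frame = base frame: x ahead of the robot, y to its left, z up, the work surface at z = 0. Lengths are in m, angles in rad, forces in N, time in s.
With the tool pointing down it reaches from about 0.275 to 0.825 m from the base axis. Payload 4.9 kg.
Tool frame: the origin (TCP) lies midway between the tips of the shut fingers; the grasp point (between the pads) lies 19 mm behind it (bot.grip_depth is the distance from the TCP to the grasp point, in m); y points along the fingers, x is the direction in which the jaws open and shut, and the axes are right-handed (so a half turn about y gives the same grasp; the last joint's range is limited). The gripper opens to 85 mm and grips with 20 to 120 N. Pads are 22 mm wide; open, the fingers measure 114 mm over their backs; the gripper's body (76 mm by 85 mm) begins 54 mm behind the grasp point. The pads swing forward as they close: fully open they stand 13 mm farther back than shut.
Start: joints at [-1.429, 0.326, -0.193, 1.052, 0, 1.437], TCP at [0.15, -0.529, 0.231] pointing down, gripper open.
Joint ranges: [-2.65, 2.65], [-0.97, 1.79], [-1.3, 1.35], [-1.93, 2.1], [-1.47, 1.37], [-3.14, 3.14]. Speed limits (rad/s): [2.57, 2.57, 3.14, 3.14, 3.14, 3.14].

INTERFACE

Orientations are given as a unit quaternion [w, x, y, z].
In Python, from cell import bot gives the robot as it stands. Calls block until the motion is done:
- bot.move_pose(position, orientation): joint-space move of the TCP to a pose.
- bot.move_linear(position, speed=0.15, rotation=None, until_force=None): straight line of the TCP; rotation=None keeps the orientation; speed is the mean speed in m/s. With until_force (N) it stops when the force on the tool has changed by that much, and returns True; else False.
- bot.goto_joints(angles): joint-space move.
- bot.set_gripper(opening, grasp_force=None): opening from 0.0 (shut) to 1.0 (fully open); grasp_force is the grip in N (None keeps the last); returns when the fingers have stopped.
- bot.wait(seconds).
- bot.solve_ik(position, orientation): joint angles nearest the present ones, or None.
- bot.camera(name): name is "side" or "top" or "wrist"; returns the picture (420x560x3 uint8, red, green, blue); there is no depth.
- bot.calibration(name): a dict with "mtx" (3x3 intrinsics, pixels), "k1" (the pictures are not rectified: a ray, as slopes to the right and down, at radius r is drawn at 1 + k1 r^2 times it, then the intrinsics apply), "extrinsics" (4x4, takes a point from world to camera coordinates); the wrist camera has in their place "hand_eye" (4x4, takes a point from camera to tool coordinates, whose origin is the TCP and whose axes are the tool frame's). Camera axes: x right, y down, z forward; pixel columns grow to the right and rows downward; lengths in m; the calibration is good to about 2 mm. A picture is of the moment at which its call begins: read the wrist's pose just before it. calibration takes no time and is no camera call.
A pose or a line that the arm cannot do raises bot.PlanningError and nothing moves.
- bot.close_job(): hands the job in, once; it reports no verdict.
Trained networks look in the newest picture that a camera, given by its name, has taken for a name from the list of things; names that differ only in an ending like _2 or _b are one class to them, and where a whole thing is asked for, a point or a joint stands for the part that bears it (a point fixed in the world has none). Each returns a list of dicts, best first, with "confidence" (0 to 1); they miss things now and then, are a little off and sometimes report something else, mostly with a low value. They report only what shows in the picture. A call takes as long as a camera call. They do not tell look-alikes from the thing itself.
- bot.search_frame(camera, thing): "bbox" ([left, top, width, height] in pixels, round what is visible of it).
Readings, each from a call of its own:
- bot.read_clock(): time.
- bot.read_joint_positions(): joint angles.
- bot.read_joint_vel(): joint speeds.
- bot.read_joint_efforts(): joint torques, N m.
- bot.read_position(): TCP position.
- bot.read_tool_rot(): TCP orientation.
- bot.read_ft_force(): force on the tool from outside, world axes, zero at the start.
- bot.read_moment(): the same for the moment, N m.
- bot.read_gripper_width(): opening from 0.0 (shut) to 1.0 (fully open).
Only numpy, scipy, OpenCV 4.12 (cv2) and the standard library are available. Lean on these libraries where they do the work, as an engineer would, in place of code of your own. Each camera call takes 0.05 s, during which the arm holds its last target. There are 200 camera calls.

TASK

The amber glass cylinder lies on the sloping steel board and only the two stop fingers keep it from rolling down. Push the loose wooden wedge up the slope, thin edge first, snug against the cylinder's low side between the two stop fingers while these are still up; then press the square pad beside the board fully down, so that the stop sinks away and the wedge alone holds the cylinder where it lies. Leave the other things on the board alone.

Things in the scene. Friction and masses are not known exactly. Their poses are not given: they have to be found in the camera images.
- board: Fixed steel board, 400 x 320 mm, sloping 0.14 rad up away from the robot. Frame lies in its upper surface, tilted with it: x uphill, y left across, z square out of the surface. Origin: surface point under the middle of the cylinder's starting place, 85 mm above the table. Surface from x = -240 mm (low edge) to 160 mm (18 mm high lip), y = -170 to 150 mm.
- cylinder: Closed amber glass cylinder with two thin white bands, 70 mm diameter, 200 mm long, about 0.55 kg, lying across the slope (its axis along the board's y) against the two stop fingers; it rolls freely. Origin at the middle of its axis, own y along the axis.
- wedge: Loose solid wooden wedge on the board's low half: 80 long, 90 wide, 40 mm high, 0.22 kg, slides with 1 to 2.5 N. Origin mid underside, x to the thin edge (x = 40 mm). Upright back face 90 x 40 mm at x = -40; top flat from x = -40 to -22 mm, then falling straight to the thin edge. Starts 25 to 65 mm short of the cylinder, askew by up to 0.35 rad from the board's x.
- wedge_edge (a point): Middle of the wedge's thin edge, at its underside. When the wedge is pressed against the cylinder where it starts, this point is about 10 mm downhill of the cylinder's axis (board x about -10 mm).
- stop (a joint): Stop travel: 0 = up, 0.034 m = fully down in the board; moves square to the board, takes about 4 N, stays where left. One steel piece: two fingers (24 mm wide, 30 mm above the board, at board x = -45 to -35, y = +88 and -88 mm, gap between them 152 mm), a bar under the board, and the press pad.
- stop_pad (a point): Middle of the upper face of the stop's black rubber press pad, 54 x 54 mm, on a post just outside the board's left edge (board x = -40, y = +188 mm; 61 mm above the board's surface when up, 27 mm when down).
- block: Bystander: plain rectangular wooden block 70 x 42 x 32 mm at the low right corner of the board; origin mid underside.
- mould: Bystander: brass cone mould, 50 mm high, 60 mm wide, standing uphill of the cylinder; origin mid underside.
- paddle: Bystander: flat black paddle, 85 x 60 x 14 mm with a 70 mm wooden handle, lying uphill of the cylinder; origin near the handle's root, on the underside.
Things that resemble listed ones, but are neither listed nor needed, are in the scene too. Of the things that look like the cylinder, the smallest one is meant.

How it is judged:
By the outcome, as a careful person would: the job done as asked, in the order asked, and still so for the second after the job is handed in, with the robot touching nothing.
It also fails if it takes over 48 s, if anything falls off the work surface, if the arm or the gripper's body presses on something with over 40 N, if the wrist force passes 120 N, or if a joint passes its speed limit or range.

## Working session

There is one attempt and no reset: what is moved stays moved. The work goes in short steps, each a Python script; the robot and the scene stay as the last script left them, time stands still between calls to the robot, and variables do not carry over. Pictures are saved under pics/ and viewed, about 8 in all and at most 12, crops included, and the job is handed in when it is done.

```bash
mkdir -p pics; ls; python3 - <<'E'
from cell import bot
import cv2,numpy as np
for c in ["side","top"]:
    im=bot.camera(c); cv2.imwrite(f"pics/{c}0.png",im[:,:,::-1])
    for t in ["cylinder","wedge","stop_pad","stop","board","block"]:
        print(c,t,[( [round(v) for v in d["bbox"]],round(d["confidence"],2)) for d in bot.search_frame(c,t)])
    k=bot.calibration(c);print(np.round(k["mtx"],1).tolist(),k["k1"],np.round(k["extrinsics"],4).tolist())
print(bot.calibration("wrist"));print(bot.read_clock(),bot.read_tool_rot())
a=cv2.imread("pics/side0.png");b=cv2.imread("pics/top0.png")
E
```

```text
pics
side cylinder [([94, 205, 106, 74], 0.87), ([258, 309, 58, 111], 0.7)]
side wedge [([277, 163, 42, 29], 0.81)]
side stop_pad [([230, 133, 67, 89], 0.64)]
side stop [([231, 136, 70, 87], 0.57)]
side board [([184, 99, 187, 141], 0.61)]
side block [([334, 137, 30, 24], 0.91), ([198, 138, 29, 28], 0.42)]
[[473.6, 0.0, 283.5], [0.0, 473.6, 201.5], [0.0, 0.0, 1.0]] -0.12655919638906082 [[-0.7181, -0.6958, -0.0153, 0.3506], [-0.4964, 0.5275, -0.6894, 0.3272], [0.4878, -0.4874, -0.7242, 0.9618], [0.0, 0.0, 0.0, 1.0]]
top cylinder [([119, 275, 110, 96], 0.84), ([146, 58, 56, 119], 0.81), ([294, 95, 88, 56], 0.8)]
top wedge [([324, 150, 44, 40], 0.95)]
top stop_pad [([246, 125, 138, 61], 0.9)]
top stop [([249, 120, 138, 65], 0.76)]
top board [([250, 30, 188, 216], 0.85)]
top block [([407, 161, 28, 37], 0.67)]
[[539.5, 0.0, 277.6], [0.0, 539.5, 204.2], [0.0, 0.0, 1.0]] -0.16594773990241568 [[-0.0131, -0.9997, -0.0187, 0.0332], [-0.9974, 0.0144, -0.0711, 0.4791], [0.0714, 0.0177, -0.9973, 1.2564], [0.0, 0.0, 0.0, 1.0]]
{'mtx': array([[312.05396109,   0.        , 276.93439766],
       [  0.        , 312.05396109, 213.02714019],
       [  0.        ,   0.        ,   1.        ]]), 'k1': -0.048069219599465134, 'hand_eye': array([[ 9.99999967e-01,  1.13443843e-04,  2.28523688e-04,
        -8.31830437e-04],
       [-1.86906318e-04, -2.83943094e-01,  9.58841115e-01,
        -1.42342575e-01],
       [ 1.73662344e-04, -9.58841127e-01, -2.83943064e-01,
         7.09394178e-02],
       [ 0.00000000e+00,  0.00000000e+00,  0.00000000e+00,
         1.00000000e+00]])}
0.7 [-0.56397443  0.56398042 -0.42652004  0.42654377]
```

View pics/top0.png

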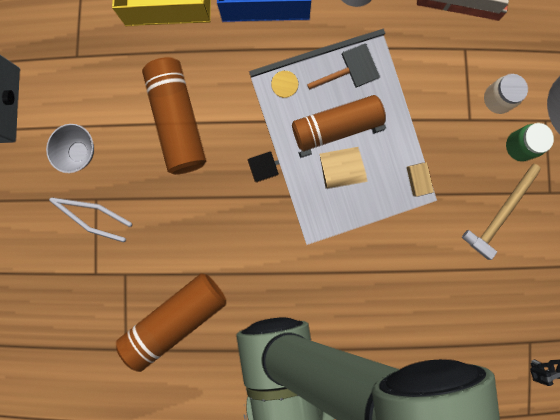

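View pics/side0.png

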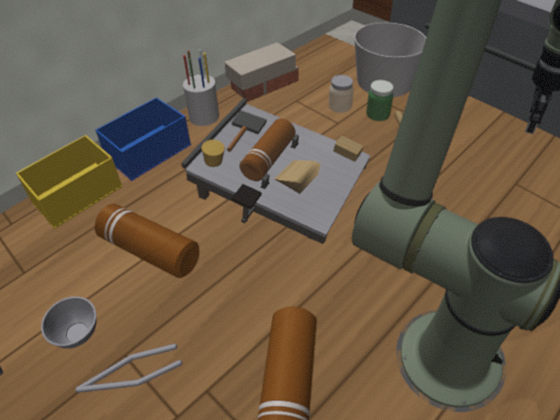

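Top view: board corners about (307,243), (436,200), (383,30), (250,72), pad at (263,166), and wedge at (343,168) with its thin edge roughly uphill. The target cylinder is the small one on the board at (338,122). The side view agrees, with the pad at (247,196). I'll fit the board pose and then look from near with the wrist camera.

```bash
cat > h.py <<'E'
from cell import bot
import cv2,numpy as np,json,os
from scipy.optimize import least_squares
from scipy.spatial.transform import Rotation as R
def RB(yaw): return (R.from_euler('z',yaw)*R.from_euler('y',-0.14)).as_matrix()
def proj(P,K,k1,E):
    c=np.atleast_2d(P)@E[:3,:3].T+E[:3,3]; s=c[:,:2]/c[:,2:]
    s=s*(1+k1*(s**2).sum(1,keepdims=True)); return s*[K[0,0],K[1,1]]+K[:2,2]
def cal(n): c=bot.calibration(n); return c["mtx"],c["k1"],np.array(c["extrinsics"])
def q2R(q): return R.from_quat([q[1],q[2],q[3],q[0]]).as_matrix()
def wristE(pos,q):
    c=bot.calibration("wrist"); T=np.eye(4);T[:3,:3]=q2R(q);T[:3,3]=pos
    return c["mtx"],c["k1"],np.linalg.inv(T@c["hand_eye"])
def bquat(B,s=1):   # tool square to board, jaw x along s*board y
    x=s*B[:,1];y=-B[:,2];q=R.from_matrix(np.c_[x,y,np.cross(x,y)]).as_quat(); return q[[3,0,1,2]]
def board():
    d=json.load(open("board.json")); return np.array([d[0],d[1],.085]),RB(d[2])
def w(p): o,B=board(); return o+B@np.asarray(p,float)
E
python3 - <<'E'
from h import *
obs=[("top",[-.24,.15,0],(307,243)),("top",[-.24,-.17,0],(436,200)),("top",[.16,-.17,.018],(383,31)),("top",[.16,.15,.018],(250,72)),
("top",[-.04,.188,.061],(263,166)),("side",[-.04,.188,.061],(247,196)),("side",[-.24,.15,0],(322,236)),("side",[-.24,-.17,0],(369,156))]
C={n:cal(n) for n in("top","side")}
def f(p):
    o=np.array([p[0],p[1],.085]);B=RB(p[2])
    return np.concatenate([(proj(o+B@np.array(P),*C[n])-u)[0] for n,P,u in obs])
r=least_squares(f,[.6,-.1,.3],loss="soft_l1");print(r.x,np.round(f(r.x),1))
json.dump(list(r.x),open("board.json","w"))
o,B=board();print(np.round(q2R(bot.read_tool_rot()),2).tolist())
q=bquat(B,1)
for s in(1,-1):
    for p in([-.12,0,.22],[-.12,0,.02],[-.04,.188,.1]): print(s,p,np.round(w(p),3),bot.solve_ik(w(p),bquat(B,s)))
E
```

```text
[ 0.65811301 -0.10777709  0.31117265] [-1.1  0.5  0.2 -1.1  1.4  0.8 -0.3  3.  -0.9 -0.6 -1.7 -0.8  2.9 -0.9
 -0.1 -0.3]
[[0.27, 0.0, 0.96], [-0.96, -0.0, 0.27], [0.0, -1.0, 0.0]]
1 [-0.12, 0, 0.22] [ 0.516 -0.154  0.286] [-0.48353737  0.18788085 -0.24481061  1.03970902  0.09975176 -0.78979441]
1 [-0.12, 0, 0.02] [ 0.542 -0.145  0.088] [-0.4452031   0.41261985 -0.4843886   0.57164811  0.09591403 -0.75146942]
1 [-0.04, 0.188, 0.1] [0.55  0.055 0.178] [-0.06260294  0.27536631 -0.41964195  0.74534106  0.05097386 -0.37044546]
-1 [-0.12, 0, 0.22] [ 0.516 -0.154  0.286] [-0.48353737  0.18788085 -0.24481061  1.03970902  0.09975176  2.35179824]
-1 [-0.12, 0, 0.02] [ 0.542 -0.145  0.088] [-0.4452031   0.41261985 -0.4843886   0.57164811  0.09591403  2.39012324]
-1 [-0.04, 0.188, 0.1] [0.55  0.055 0.178] [-0.06260294  0.27536631 -0.41964195  0.74534106  0.05097386  2.77114719]
```

```bash
python3 - <<'E'
from h import *
o,B=board();q=bquat(B,1)
bot.move_pose(w([-.17,0,.17]),q)
p,qq=bot.read_position(),bot.read_tool_rot()
im=bot.camera("wrist");cv2.imwrite("pics/w1raw.png",im[:,:,::-1])
json.dump([list(map(float,p)),list(map(float,qq))],open("w1.json","w"))
K=wristE(p,qq)
for t in("wedge","cylinder","stop"): print(t,[(np.round(d["bbox"]).tolist(),d["confidence"]) for d in bot.search_frame("wrist",t)])
a=im[:,:,::-1].copy()
for P in([-.24,.15,0],[-.24,-.17,0],[-.045,.1,.03],[-.045,.076,.03],[-.045,-.1,.03],[-.045,-.076,.03],[-.013,.215,.061],[-.067,.161,.061]):
    u=proj(w(P),*K)[0];print(P,np.round(u));cv2.circle(a,tuple(int(round(v)) for v in u),2,(0,0,255),-1)
cv2.imwrite("pics/w1.png",cv2.resize(a,(800,600)))
print(bot.read_clock())
E
```

```text
wedge [([247.0, 219.0, 102.0, 76.0], 0.79)]
cylinder [([446.0, 300.0, 114.0, 120.0], 0.65), ([176.0, 316.0, 196.0, 56.0], 0.63)]
stop [([180.0, 283.0, 317.0, 42.0], 0.78)]
[-0.24, 0.15, 0] [430. 126.]
[-0.24, -0.17, 0] [104. 126.]
[-0.045, 0.1, 0.03] [371. 317.]
[-0.045, 0.076, 0.03] [349. 317.]
[-0.045, -0.1, 0.03] [182. 317.]
[-0.045, -0.076, 0.03] [205. 317.]
[-0.013, 0.215, 0.061] [488. 360.]
[-0.067, 0.161, 0.061] [446. 316.]
2.875
```

View pics/w1.png

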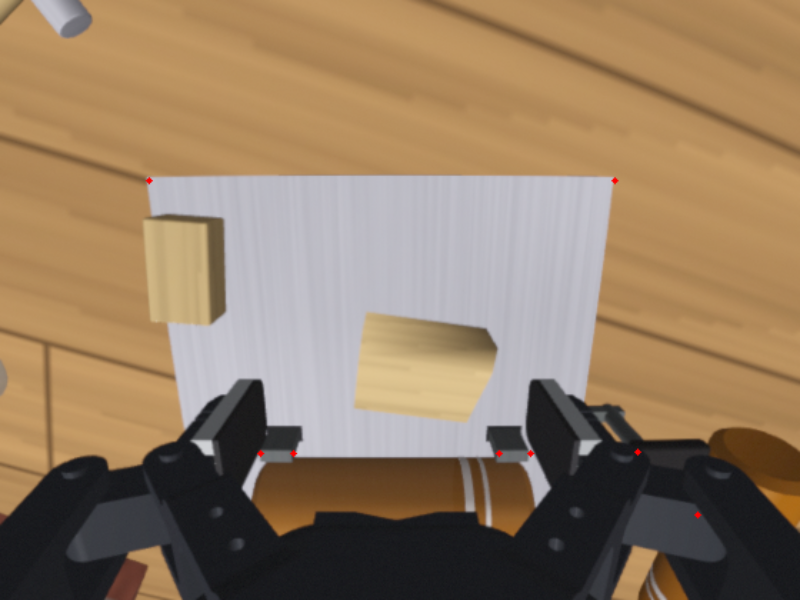

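```bash
python3 - <<'E'
import cv2
a=cv2.imread("pics/w1raw.png")[205:345,170:390];cv2.imwrite("pics/c1.png",cv2.resize(a,None,fx=3.6,fy=3.6,interpolation=cv2.INTER_CUBIC))
E
```

```text
(no output)
```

View pics/c1.png

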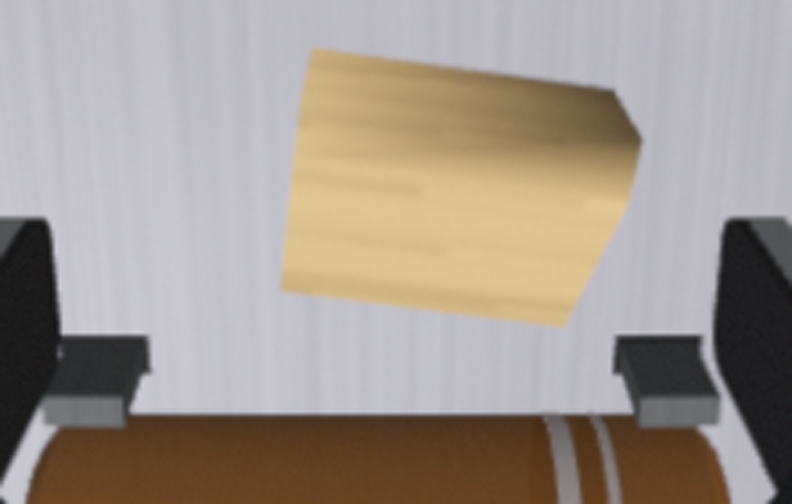

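```bash
cat >> h.py <<'E'
def fitpose(pts,K,fn):  # pts: (model point, pixel)
    o,B=board()
    def f(p):
        c,s=np.cos(p[2]),np.sin(p[2]);M=np.array([[c,-s,0],[s,c,0],[0,0,1]])
        return np.concatenate([(proj(o+B@(M@np.array(P)+[p[0],p[1],0]),*K)-u)[0] for P,u in pts])
    r=least_squares(f,[-.1,0,0]);return r.x,f(r.x)
E
python3 - <<'E'
from h import *
p,q=json.load(open("w1.json"));K=wristE(p,q)
r=lambda a,b:(170+(a-1.3)/3.6,205+(b-1.3)/3.6)
pts=[([-.04,-.045,0],r(313,48)),([-.04,.045,0],r(612,88)),([-.04,.045,.04],r(640,140)),([.04,-.045,0],r(282,290)),([.04,.045,0],r(565,325))]
x,e=fitpose(pts,K,0);print(np.round(x,4),np.round(e,1))
c,s=np.cos(x[2]),np.sin(x[2]);print("edge",x[:2]+.04*np.array([c,s]),"back",x[:2]-.04*np.array([c,s]))
r2=[([-.045,.1,.03],r(718,396)),([-.045,.076,.03],r(640,396)),([-.045,-.1,.03],r(48,396)),([-.045,-.076,.03],r(128,396))]
for P,u in r2: print(np.round(proj(w(P),*K)[0]-u,1))
E
```

```text
[-0.0998  0.0173 -0.1369] [-0.7  0.2  0.4  0.   0.8 -0.3 -0.3  0.2 -0.2 -0. ]
edge [-0.06017508  0.01182746] back [-0.13942669  0.02274457]
[2.1 2.5]
[1.2 2.7]
[-0.6  2.6]
[-0.3  2.8]
```

Crop: wedge thin edge runs (282,290) to (565,325), back base from (313,48) to (612,88). The fit gives a yaw of −0.137, with the edge at board x = −60 mm and y = 12 mm. The stop fingers read about 2 mm downhill of the model. I'll do a two-finger push on the back face, stopping short of the cylinder.

```bash
python3 - <<'E'
from h import *
o,B=board();q=bquat(B,1)
bot.set_gripper(0.5)
bot.move_linear(w([-.19,.016,.06]),.2)
print(bot.move_linear(w([-.19,.016,.009]),.06,until_force=6))
print(bot.move_linear(w([-.113,.016,.009]),.05,until_force=12))
print(B.T@(bot.read_position()-o),B.T@bot.read_ft_force(),bot.read_clock())
p,qq=bot.read_position(),bot.read_tool_rot()
im=bot.camera("wrist")[:,:,::-1]
im2=bot.camera("side")[:,:,::-1]
a=cv2.resize(im[150:420,130:430],None,fx=2,fy=2);b=cv2.resize(im2[100:235,220:320],None,fx=2,fy=4,interpolation=3)
cv2.imwrite("pics/p1.png",np.hstack([a,b]))
E
```

```text
False
False
[-0.11293872  0.01602363  0.00898445] [ 0.46923251 -0.37402668 -0.65260885] 6.775
```

View pics/p1.png

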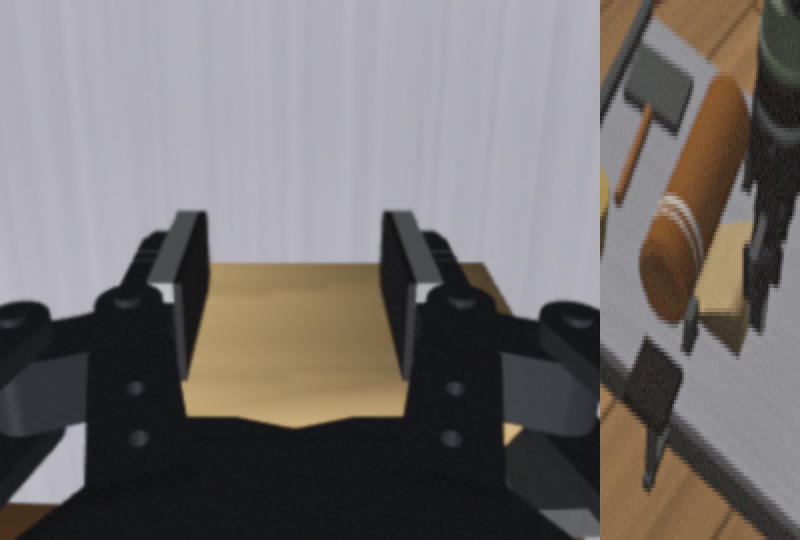

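The wedge is now square to the fingers and close to the cylinder. I'll continue in small steps, then back off and look.

```bash
python3 - <<'E'
from h import *
o,B=board()
for x in(-.110,-.108,-.106,-.1045):
    bot.move_linear(w([x,.016,.009]),.02)
    print(x,np.round(B.T@bot.read_ft_force(),2))
bot.move_linear(w([-.135,.016,.009]),.08)
bot.move_linear(w([-.17,0,.17]),.25)
p,qq=bot.read_position(),bot.read_tool_rot()
im=bot.camera("wrist")[:,:,::-1]
json.dump([list(map(float,p)),list(map(float,qq))],open("w2.json","w"))
cv2.imwrite("pics/w2raw.png",im)
cv2.imwrite("pics/c2.png",cv2.resize(im[205:345,170:390],None,fx=3.6,fy=3.6,interpolation=cv2.INTER_CUBIC));print(bot.read_clock())
E
```

```text
-0.11 [-0.39  0.02  0.37]
-0.108 [-0.32  0.08 -0.21]
-0.106 [ 0.53 -0.84  0.25]
-0.1045 [-5.01  0.28  2.69]
9.3167
```

View pics/c2.png

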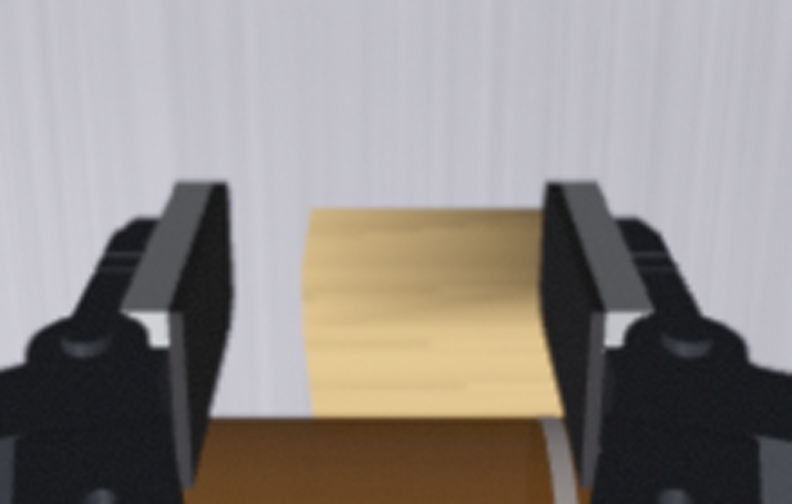

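Wedge back edge is straight at row 208, columns 312 and up. The thin edge is under the cylinder, and the cylinder's low outline is at row 416 (414 before), so it hasn't moved. The force jump at −104.5 mm suggests contact. Next I check the numbers and press the pad.

```bash
python3 - <<'E'
from h import *
o,B=board();p,q=json.load(open("w2.json"));K=wristE(p,q)
r=lambda a,b:(170+(a-1.3)/3.6,205+(b-1.3)/3.6)
f=lambda v:proj(w([v[0],v[1],0]),*K)[0]-r(312,208)
print("wedge back-left corner",least_squares(f,[-.09,-.03]).x)
bot.set_gripper(0.0)
bot.move_linear(w([-.15,.19,.17]),.25)
bot.move_linear(w([-.041,.188,.10]),.2)
print(bot.move_linear(w([-.041,.188,.050]),.04,until_force=3),B.T@(bot.read_position()-o))
hit=bot.move_linear(w([-.041,.188,.020]),.03,until_force=22)
print(hit,B.T@(bot.read_position()-o),B.T@bot.read_ft_force(),bot.read_clock())
im=bot.camera("side")[:,:,::-1]
cv2.imwrite("pics/s3.png",cv2.resize(im[95:245,180:380],None,fx=4,fy=4,interpolation=3))
E
```

```text
wedge back-left corner [-0.09508971 -0.02117875]
True [-0.0418712   0.18830484  0.05837409]
True [-0.04151833  0.18822614  0.02708968] [-1.3840791   0.03683755  8.88729175] 13.45
```

View pics/s3.png

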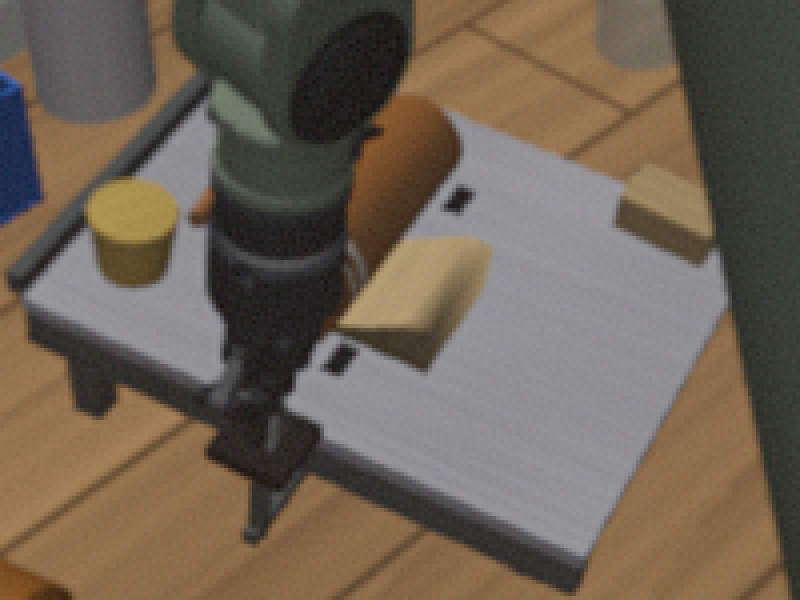

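The stop fingers have sunk: only slots show at (458,198) and (340,360), and the cylinder is held. I'll press once more to make sure it's at the bottom, then retreat and check.

```bash
python3 - <<'E'
from h import *
o,B=board()
print(bot.move_linear(w([-.041,.188,.015]),.02,until_force=18),B.T@(bot.read_position()-o))
bot.move_linear(w([-.041,.188,.11]),.15)
bot.move_linear(w([-.17,0,.17]),.25)
bot.wait(.5)
im=bot.camera("wrist")[:,:,::-1]
a=cv2.resize(im[205:345,170:390],None,fx=1.8,fy=1.8,interpolation=3)
bot.move_pose(w([-.20,-.25,.2]),bquat(B,1));bot.wait(.5)
t=bot.camera("top")[:,:,::-1]
b=cv2.resize(t[70:210,240:440],(396,252),interpolation=3)
cv2.imwrite("pics/f.png",np.hstack([a,b]));print(bot.read_clock())
E
```

```text
True [-0.04152522  0.18820482  0.02712873]
17.6333
```

View pics/f.png

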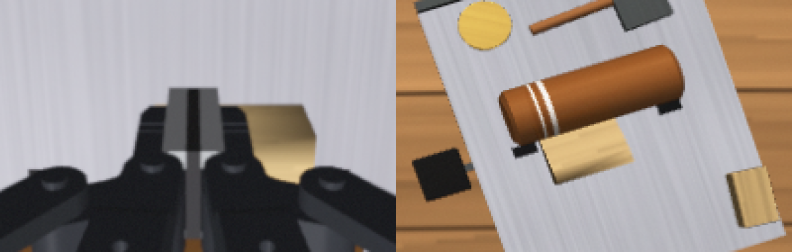

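Stop down, with the wedge back at the same row as before the press (105 of 252, against 208 of 504) and the cylinder resting straight on it. I'm handing in.

```bash
python3 -c "
from cell import bot
bot.close_job()"
```

```text
the job is handed in; nothing more can be done
```

The job is handed in at about 18 s on the robot's clock: the wedge now holds the cylinder and the stop is down.

- **Wedge:** I pushed it squarely up the slope with two half-open fingers on its back face. A force jump of about 5 N showed contact with the cylinder. The thin edge measures at board x ≈ −15 mm. The stop fingers showed that the fitted frame was about 2 mm off, which puts the edge nearer −13 mm. You gave about −10 mm for snug contact.
- **Stop:** I pressed the pad with the shut fingers until it stopped. A second press also ended at 27 mm above the board, matching your fully-down figure.
- **Last check:** With the arm clear, the pictures showed the stop fingers gone, the wedge where I left it and the cylinder straight against it. I saw no change in the block, mould or paddle.

No check failed. The only disagreement was the 2–3 mm in wedge position, which is about the calibration error.

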